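# Fold away the carton gauge on the packing bench

### The job

Fold the three-leaf carton gauge on the packing bench away. The cardboard carton standing beside it leaves no room to swing it unfolded, so first fold the outer leaf right back over the inner leaf while the inner leaf is still swung out, then swing the inner leaf, carrying the folded outer one, right back over the fixed leaf, so that all three lie stacked in line.

Things in the scene. Friction and masses are not known exactly. Their poses are not given: they have to be found in the camera images.
- end_knob (a point): Centre of the black round knob (24 mm across, 40 mm tall, from 36 to 76 mm above the bench) on the free end of the gauge's outer leaf. It spins freely, so fingers need not turn with the leaf. Site x axis: along the outer leaf away from its pin; z up. A loose one-piece straightedge nearby, with one knob in its middle, is not part of the gauge.
- pin_knob (a point): Centre of the second, equal, freely spinning knob (24 mm across, 36 to 76 mm above the bench), on the pin joining inner and outer leaves; it moves with the inner leaf. 120 mm from the end knob, 150 mm from the inner leaf's other pin (flat head, at the fixed leaf). Site x axis: along the inner leaf away from that other pin; z up.
- outer (a joint): Outer leaf (aluminium bar 30 wide, 8 thick, 26 to 34 mm above the bench): 0 straight in line with the inner leaf, 3.14 folded back on top of it (stop; other stop -0.1). Grows counter-clockwise from above, so it folds through the side of the cardboard carton (70 mm high, near face 230 mm or more from the line of the fixed leaf). Stays where left; light, about 1 N at the end knob.
- inner (a joint): Inner leaf (same bar, 16 to 24 mm above the bench): 0 straight in line with the fixed leaf, 3.14 folded back on top of it (stop; other stop -0.1). The fixed leaf is screwed to the bench, top at 14 mm. Grows counter-clockwise from above, also through the carton's side. Stays where left; stiffer, about 3 N at the pin knob.

How it is judged:
By the outcome, as a careful person would: the job done as asked, in the order asked, and still so for the second after the job is handed in, with the robot touching nothing.
It also fails if it takes over 56 s, if anything falls off the work surface, if the arm or the gripper's body presses on something with over 40 N, if the wrist force passes 120 N, or if a joint passes its speed limit or range.

### The arm

A 7-joint arm with a two-finger parallel gripper is mounted at the origin on the work surface. World frame = base frame: x ahead of the robot, y to its left, z up, the work surface at z = 0. Lengths are in m, angles in rad, forces in N, time in s.
With the tool pointing down it reaches from about 0.35 to 0.9 m from the base axis. Payload 8.1 kg.
Tool frame: the origin (TCP) lies at the very end of the fingers, on their centre line; the grasp point (between the pads) lies tcp_to_grasp behind it (tcp_to_grasp is the distance from the TCP to the grasp point, in m); z points along the fingers, y is the direction in which the jaws open and shut (so a half turn about z gives the same grasp; the last joint's range is limited). The gripper opens to 92 mm and grips with 3 to 60 N. Pads are 19 mm wide; open, the fingers measure 130 mm over their backs; the gripper's body (75 mm by 190 mm) begins 47 mm behind the grasp point.
Start: joints at [1.126, 0.434, 0.025, 1.573, -0.012, 1.134, -0.075], TCP at [0.209, -0.589, 0.227] pointing down, gripper open.
Joint ranges: [-2.62, 2.62], [-0.44, 2.09], [-1.27, 1.32], [0.08, 2.57], [-1.32, 4.46], [0.12, 2], [-2.74, 2.74]. Speed limits (rad/s): [2.22, 2.22, 3.01, 3.01, 3.14, 3.14, 3.14].

### API

Orientations are given as [roll, pitch, yaw] about the fixed x, y, z axes, in that order (R = Rz(yaw) Ry(pitch) Rx(roll)).
In Python, from plant import * gives the robot as it stands.
- The arm moves only by the tool send_rows, never from a script. Its argument "plan" is a list of rows, each an object of numbers: "x", "y", "z": the shift along the tool's x, y, z in m; "spin": the turn about the tool's z in rad; "claw": the opening, from 0 (shut) to 1 (fully open). A call has 1 to 20 rows; each row is the pose to reach, as a shift and turn from the pose commanded when the call began, along the tool's axes at that moment; what a row does not reach only later rows make up. A row lasts 1/12 s, in which the tool goes at most 41.7 mm and 7.16 degrees, less where a joint would pass 70% of its speed; a pose out of reach is approached as far as the arm can. A call with a gripper value outside its range is refused whole. The fingers move at their own pace and stop on an object; "squeeze" is the grip in N (left out, the last holds). Time passes only in rows, so rows that repeat a pose let the fingers close. It gives the time, the measured TCP pose, the force and the opening at its end, in the units of the state.
- read_state(): the state, without advancing time (a new reading comes with each control period).
- read_camera(name): name is "scene" or "top" or "wrist"; returns a dict with "color" (420x560x3 uint8, red, green, blue), "z_map" (420x560 float32, m along the optical axis (not along the pixel's ray), 0 where there is no reading), "K" (3x3 intrinsics, pixels), "origin" and "attitude" of the camera in the world; the wrist camera has in their place "hand_eye" (4x4, takes a point from camera to tool coordinates, whose origin is the TCP and whose axes are the flange's). Camera axes: x right, y down, z forward; pixel columns grow to the right and rows downward; lengths in m; the calibration is good to about 2 mm. The wrist camera is an equidistant fisheye: a pixel r from the principal point sees the ray r / f radians off the axis. A picture is of the moment at which its call begins: read the wrist's pose just before it.
- sign_off(): hands the job in, once; it reports no verdict.
The state is a dict: "time_s": time; "q": joint angles; "dq": joint speeds; "joint_torque": joint torques, N m; "tcp_pos": TCP position; "ee_rot": TCP orientation; "ft_force": force on the tool from outside, world axes, zero at the start; "ft_torque": the same for the moment, N m; "opening": opening from 0.0 (shut) to 1.0 (fully open).
Only numpy, scipy, OpenCV 4.12 (cv2) and the standard library are available. Lean on these libraries where they do the work, as an engineer would, in place of code of your own. Each camera call takes 0.05 s, during which the arm holds its last target.

## Working session

There is one attempt and no reset: what is moved stays moved. The work goes in short steps, Python scripts to look and compute and a tool call to move; the robot and the scene stay as the last step left them, time stands still between calls to the robot, and variables do not carry over. Pictures are saved under pics/ and viewed, and the job is handed in when it is done.

Besides the shell and the picture viewer there is one more tool, called after ">>>" as name([rows], argument=value, ...), one row to a line, values as JSON. send_rows: Moves the arm, as the interface text tells. Its arguments: {"type":"object","properties":{"plan":{"type":"array","items":{"type":"object","properties":{"x":{"type":"number"},"y":{"type":"number"},"z":{"type":"number"},"spin":{"type":"number"},"claw":{"type":"number"}}}},"squeeze":{"type":"number"}},"required":["plan"]}

```bash
ls; mkdir -p pics; python3 - <<'E'
from plant import *
import cv2,pickle
s=read_state();print(s)
for n in ["scene","top"]:
    c=read_camera(n);pickle.dump(c,open(n+".pkl","wb"))
    cv2.imwrite(f"pics/{n}0.png",c["color"][:,:,::-1]);print(n,c["K"],c["origin"],c["attitude"])
E
```

```text
pics
{'time_s': 0.0, 'q': array([ 1.12641385,  0.43521616,  0.02497605,  1.57413657, -0.01157844,
        1.13398495, -0.07512458]), 'dq': array([ 0.00051719, -0.0017931 ,  0.0004832 ,  0.00043203, -0.00107896,
       -0.0006089 ,  0.00060405]), 'joint_torque': array([ 1.54472647e-03, -6.67846942e+01,  9.85511206e-01, -3.14451957e+01,
       -6.05343212e-02,  4.29864856e-02,  1.98214002e-04]), 'tcp_pos': array([ 0.20923806, -0.58837383,  0.22593398]), 'ee_rot': array([-3.14000081e+00,  1.65709745e-04,  3.41694155e-01]), 'ft_force': array([-0.53601171, -0.12389213, -0.04858612]), 'ft_torque': array([-0.01668367,  0.01221095,  0.01105955]), 'opening': 1.0009915279490744}
scene [[428.66750614   0.         285.19429444]
 [  0.         428.66750614 202.50926298]
 [  0.           0.           1.        ]] [0.91075611 0.09639505 0.54062907] [-2.40134248e+00 -1.73663104e-03  1.98771551e+00]
top [[455.28005635   0.         281.36464332]
 [  0.         455.28005635 199.58058054]
 [  0.           0.           1.        ]] [ 0.41921925 -0.05207189  0.82367509] [-3.00133203 -0.00364246 -1.5862899 ]
```

View pics/scene0.png

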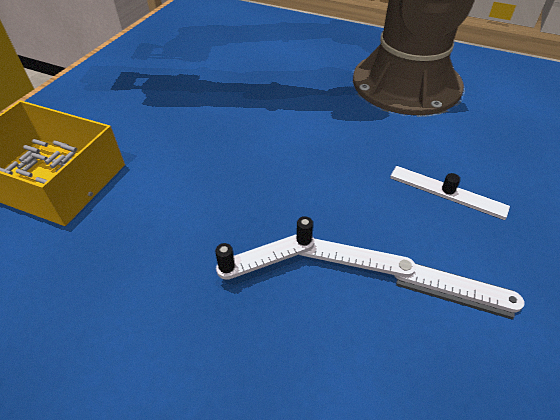

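View pics/top0.png

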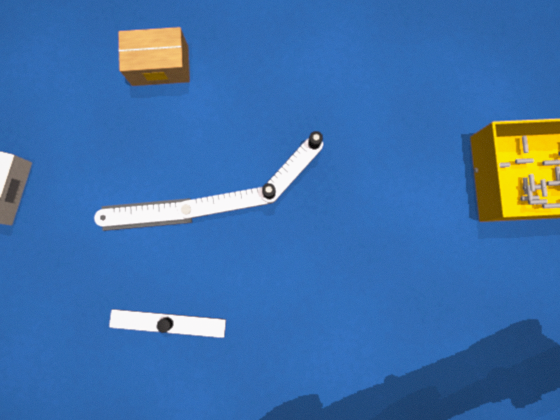

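The top view shows the fixed leaf from (102,217) to (186,210), the pin knob near (268,190), the end knob near (316,140), and the carton at (153,55). The loose straightedge is at (167,324). Next I measure these positions.

```bash
cat > h.py <<'E'
import numpy as np,cv2
from scipy.spatial.transform import Rotation as R
def cloud(c):
    K=c["K"];z=c["z_map"];v,u=np.mgrid[:z.shape[0],:z.shape[1]]
    P=np.stack([(u-K[0,2])/K[0,0]*z,(v-K[1,2])/K[1,1]*z,z],-1)
    W=P@R.from_euler("xyz",c["attitude"]).as_matrix().T+c["origin"]
    W[z<=0]=np.nan
    return W
def ray(c,u,v,h):
    K=c["K"];d=R.from_euler("xyz",c["attitude"]).as_matrix()@np.array([(u-K[0,2])/K[0,0],(v-K[1,2])/K[1,1],1])
    o=np.array(c["origin"]);return o+d*(h-o[2])/d[2]
def knobs(c):
    W=cloud(c);col=c["color"].astype(int)
    m=((col.max(-1)<110)|(col.max(-1)-col.min(-1)<40))&(W[...,2]>.062)&(W[...,2]<.085)
    n,l,st,ce=cv2.connectedComponentsWithStats(m.astype(np.uint8))
    return [(st[i,4],ce[i].round(1),np.nanmedian(W[l==i],0).round(4),(np.nanmax(W[l==i],0)+np.nanmin(W[l==i],0)).round(4)/2,W[l==i].min(0).round(3),W[l==i].max(0).round(3)) for i in range(1,n) if st[i,4]>15]
E
python3 - <<'E'
from h import *;import pickle
t=pickle.load(open("top.pkl","rb"));s=pickle.load(open("scene.pkl","rb"))
for c in (t,s):
    for k in knobs(c): print(k)
    print()
for u,v,h in [(102,217,.014),(186,210,.024)]: print(ray(t,u,v,h))
W=cloud(t);m=(W[...,2]>.045);m[150:]=0;m[:,250:]=0
print(np.nanmin(W[m],0),np.nanmax(W[m],0))
for u,v,h in [(405,265,.024),(514,300,.014)]: print(ray(s,u,v,h))
# leaf points
g=(t["color"].min(-1)>190)&(W[...,2]<.05); g[260:]=0;g[:,:90]=0;g[:,340:]=0;
cv2.imwrite("pics/t4.png",cv2.resize(t["color"][110:250,80:340,::-1],None,fx=3,fy=3,interpolation=cv2.INTER_CUBIC))
E
```

```text
(np.int32(611), array([492.8, 171.2]), array([ 0.5679, -0.4125,  0.0739]), array([ 0.56915, -0.41265,  0.07345]), array([ 0.49 , -0.417,  0.062]), array([ 0.649, -0.409,  0.085]))
(np.int32(166), array([315.3, 138.3]), array([ 0.6285, -0.1151,  0.0759]), array([ 0.6299 , -0.11585,  0.071  ]), array([ 0.619, -0.127,  0.062]), array([ 0.641, -0.105,  0.08 ]))
(np.int32(167), array([268.6, 189.9]), array([ 0.5411, -0.0359,  0.0762]), array([ 0.542  , -0.03525,  0.071  ]), array([ 0.531, -0.046,  0.062]), array([ 0.553, -0.024,  0.08 ]))

(np.int32(831), array([411.3,  65.8]), array([0.0686, 0.0097, 0.0732]), array([0.04125, 0.00085, 0.0735 ]), array([ 0.001, -0.083,  0.062]), array([0.082, 0.085, 0.085]))
(np.int32(364), array([ 11.6, 117.7]), array([ 0.531 , -0.6094,  0.0731]), array([ 0.53265, -0.60905,  0.0735 ]), array([ 0.501, -0.613,  0.062]), array([ 0.564, -0.605,  0.085]))
(np.int32(1018), array([ 78.9, 164.2]), array([ 0.5795, -0.4118,  0.0736]), array([ 0.57125, -0.41185,  0.0735 ]), array([ 0.492, -0.416,  0.062]), array([ 0.651, -0.408,  0.085]))
(np.int32(246), array([304.6, 225.1]), array([ 0.5489, -0.0331,  0.0746]), array([ 0.5442 , -0.03445,  0.0702 ]), array([ 0.532, -0.046,  0.062]), array([ 0.556, -0.023,  0.078]))
(np.int32(282), array([224.2, 252.3]), array([ 0.6359, -0.1134,  0.075 ]), array([ 0.6333 , -0.11535,  0.06985]), array([ 0.622, -0.127,  0.062]), array([ 0.645, -0.104,  0.077]))

[0.5068915  0.26361833 0.014     ]
[0.51599995 0.11202774 0.024     ]
[0.75558083 0.11274889 0.04502443] [0.83724422 0.22525334 0.07412301]
[0.52022603 0.11328209 0.024     ]
[0.50876784 0.26448997 0.014     ]
```

View pics/t4.png

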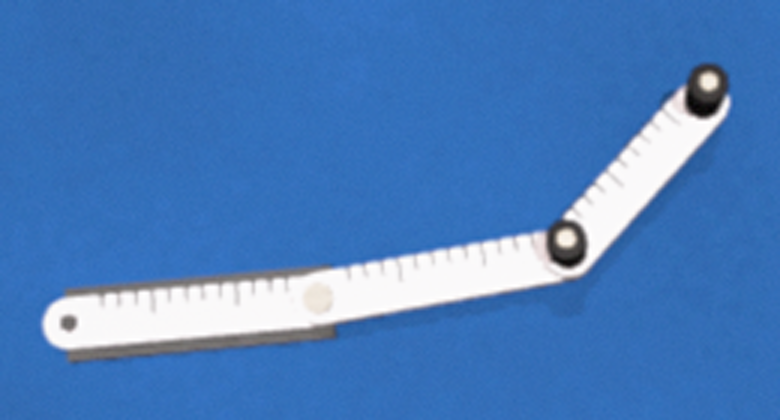

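```bash
cat >> h.py <<'E'
O=np.array([.5178,.1126]);P=np.array([.542,-.035]);E=np.array([.6310,-.1155])
def tool(pts,s):
    "world xy(z) targets -> tool-frame shifts"
    M=R.from_euler("xyz",s["ee_rot"]).as_matrix()
    return (np.asarray(pts)-s["tcp_pos"])@M
E
python3 - <<'E'
import plant
from plant import *
print({k:v for k,v in vars(plant).items() if isinstance(v,(int,float,list,dict)) and not k.startswith('__')})
from h import *
print(tool([[*E,.2],[*E,.12],[*E,.04]],read_state()).round(4))
E
```

```text
{'tcp_to_grasp': 0.0188}
[[ 0.5558 -0.3043  0.0264]
 [ 0.5558 -0.3041  0.1064]
 [ 0.5559 -0.304   0.1864]]
```

>>> send_rows([
  {"x":0.02,"y":-0.011,"z":0.02,"claw":1},
  {"x":0.05,"y":-0.027,"z":0.026},
  {"x":0.08,"y":-0.044,"z":0.026},
  {"x":0.115,"y":-0.063,"z":0.026},
  {"x":0.15,"y":-0.082,"z":0.026},
  {"x":0.185,"y":-0.101,"z":0.026},
  {"x":0.22,"y":-0.12,"z":0.026},
  {"x":0.255,"y":-0.14,"z":0.026},
  {"x":0.29,"y":-0.159,"z":0.026},
  {"x":0.325,"y":-0.178,"z":0.026},
  {"x":0.36,"y":-0.197,"z":0.026},
  {"x":0.395,"y":-0.216,"z":0.026},
  {"x":0.43,"y":-0.235,"z":0.026},
  {"x":0.465,"y":-0.255,"z":0.026},
  {"x":0.5,"y":-0.274,"z":0.026},
  {"x":0.53,"y":-0.29,"z":0.026},
  {"x":0.55,"y":-0.301,"z":0.04},
  {"x":0.556,"y":-0.304,"z":0.06},
  {"x":0.556,"y":-0.304,"z":0.07},
  {"x":0.556,"y":-0.304,"z":0.07},
], squeeze=12)

```text
invalid input
```

```bash
python3 - <<'E'
from plant import *
from h import *
s=read_state();print(s["tcp_pos"],s["ee_rot"],s["time_s"])
c=read_camera("wrist");print(c["hand_eye"],c["K"])
cv2.imwrite("pics/w1.png",c["color"][:,:,::-1])
print(tool([[*E,.04]],s).round(4))
E
```

```text
[ 0.20926267 -0.58844958  0.22603721] [-3.14020392e+00  1.35570620e-04  3.41681692e-01] 0.1
[[ 1.72318352e-04 -9.68723751e-01 -2.48141620e-01  6.64286057e-02]
 [ 9.99999870e-01  4.78660440e-05  5.07570458e-04 -4.20343026e-04]
 [-4.79818000e-04 -2.48141675e-01  9.68723634e-01 -1.57164432e-01]
 [ 0.00000000e+00  0.00000000e+00  0.00000000e+00  1.00000000e+00]] [[325.1922621    0.         281.5878612 ]
 [  0.         325.1922621  211.08186414]
 [  0.           0.           1.        ]]
[[ 0.5559 -0.304   0.1864]]
```

View pics/w1.png

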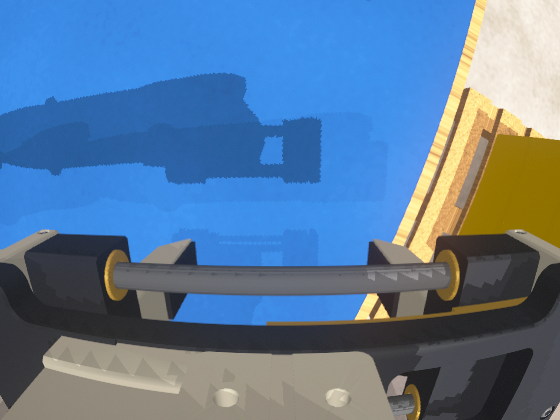

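The call was refused and the arm didn't move, which the wrist picture confirms. Rows probably need every field, so I'll resend with all of them.

>>> send_rows([
  {"x":0.02,"y":-0.011,"z":0.02,"spin":0,"claw":1},
  {"x":0.05,"y":-0.027,"z":0.026,"spin":0,"claw":1},
  {"x":0.08,"y":-0.044,"z":0.026,"spin":0,"claw":1},
  {"x":0.115,"y":-0.063,"z":0.026,"spin":0,"claw":1},
  {"x":0.15,"y":-0.082,"z":0.026,"spin":0,"claw":1},
  {"x":0.185,"y":-0.101,"z":0.026,"spin":0,"claw":1},
  {"x":0.22,"y":-0.12,"z":0.026,"spin":0,"claw":1},
  {"x":0.255,"y":-0.14,"z":0.026,"spin":0,"claw":1},
  {"x":0.29,"y":-0.159,"z":0.026,"spin":0,"claw":1},
  {"x":0.325,"y":-0.178,"z":0.026,"spin":0,"claw":1},
  {"x":0.36,"y":-0.197,"z":0.026,"spin":0,"claw":1},
  {"x":0.395,"y":-0.216,"z":0.026,"spin":0,"claw":1},
  {"x":0.43,"y":-0.235,"z":0.026,"spin":0,"claw":1},
  {"x":0.465,"y":-0.255,"z":0.026,"spin":0,"claw":1},
  {"x":0.5,"y":-0.274,"z":0.026,"spin":0,"claw":1},
  {"x":0.53,"y":-0.29,"z":0.026,"spin":0,"claw":1},
  {"x":0.55,"y":-0.301,"z":0.04,"spin":0,"claw":1},
  {"x":0.556,"y":-0.304,"z":0.06,"spin":0,"claw":1},
  {"x":0.556,"y":-0.304,"z":0.07,"spin":0,"claw":1},
  {"x":0.556,"y":-0.304,"z":0.07,"spin":0,"claw":1},
], squeeze=12)

```text
time_s: 1.82
tcp_pos: [0.6294, -0.1161, 0.1537]
ee_rot: [-3.14, 0.005, 0.342]
ft_force: [-0.7, -1.1, -1.0]
opening: 0.999
```

```bash
python3 - <<'E'
from plant import *
from h import *
s=read_state();print(s["tcp_pos"],s["ee_rot"],s["time_s"])
c=read_camera("wrist")
cv2.imwrite("pics/w2.png",c["color"][:,:,::-1])
print(tool([[*E,.04]],s).round(4))
E
```

```text
[ 0.62937858 -0.11611658  0.15365212] [-3.13960386  0.00520232  0.34234366] 1.8167
[[0.0023 0.0002 0.1136]]
```

View pics/w2.png

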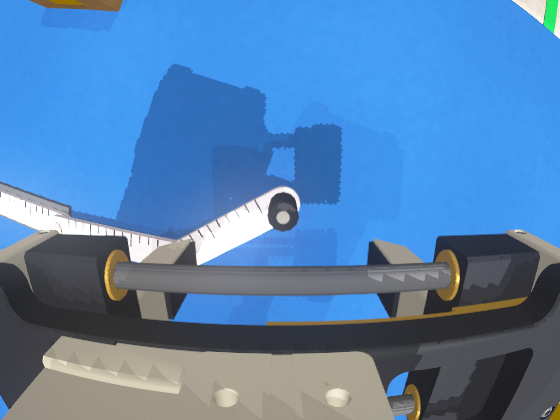

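The wrist view shows the end knob at (284,217), which agrees with the top-camera estimate to about 2 mm. I'll descend and grip it.

>>> send_rows([
  {"x":0.002,"y":0.001,"z":0.03,"spin":0,"claw":1},
  {"x":0.002,"y":0.001,"z":0.06,"spin":0,"claw":1},
  {"x":0.002,"y":0.001,"z":0.09,"spin":0,"claw":1},
  {"x":0.002,"y":0.001,"z":0.105,"spin":0,"claw":1},
  {"x":0.002,"y":0.001,"z":0.112,"spin":0,"claw":1},
  {"x":0.002,"y":0.001,"z":0.112,"spin":0,"claw":0.6},
  {"x":0.002,"y":0.001,"z":0.112,"spin":0,"claw":0.4},
  {"x":0.002,"y":0.001,"z":0.112,"spin":0,"claw":0.1},
  {"x":0.002,"y":0.001,"z":0.112,"spin":0,"claw":0.1},
  {"x":0.002,"y":0.001,"z":0.112,"spin":0,"claw":0.1},
  {"x":0.002,"y":0.001,"z":0.112,"spin":0,"claw":0.1},
  {"x":0.002,"y":0.001,"z":0.112,"spin":0,"claw":0.1},
], squeeze=12)

```text
time_s: 2.87
tcp_pos: [0.634, -0.1164, 0.0453]
ee_rot: [3.141, -0.001, 0.342]
ft_force: [0.1, 0.2, 0.7]
opening: 0.544
```

```bash
python3 - <<'E'
from plant import *
from h import *
s=read_state();print(s["tcp_pos"],s["ee_rot"],s["time_s"],s["opening"],s["ft_force"])
A=s["tcp_pos"][:2];v=A-P;a0=np.arctan2(v[1],v[0]);d=P-O;a1=np.arctan2(d[1],d[0])+np.pi
r=np.linalg.norm(v);print(r,a0,a1)
for rr in [.12]:
  a=np.linspace(a0,a1+.0,22)
  pts=np.c_[P+rr*np.c_[np.cos(a),np.sin(a)]-(P+rr*np.array([np.cos(a0),np.sin(a0)]))+A,np.full(22,s["tcp_pos"][2])]
  print(tool(pts,s).round(3).tolist())
E
```

```text
[ 0.63396739 -0.11641368  0.04526432] [ 3.14115974e+00 -6.96735952e-04  3.41838232e-01] 2.8667 0.544341258432629 [0.12128207 0.20510371 0.69112352]
0.12282584268407967 -0.7246031308736116 1.733307067923492
[[0.0, 0.0, 0.0], [0.012, -0.007, 0.0], [0.023, -0.016, 0.0], [0.033, -0.026, 0.0], [0.041, -0.037, 0.0], [0.048, -0.05, 0.0], [0.054, -0.062, 0.0], [0.058, -0.076, 0.0], [0.061, -0.089, 0.0], [0.062, -0.103, -0.0], [0.061, -0.118, -0.0], [0.059, -0.131, -0.0], [0.055, -0.145, -0.0], [0.05, -0.158, -0.0], [0.043, -0.17, -0.0], [0.035, -0.181, -0.0], [0.025, -0.192, -0.0], [0.014, -0.201, -0.0], [0.003, -0.209, -0.0], [-0.01, -0.215, -0.0], [-0.023, -0.22, -0.0], [-0.037, -0.223, -0.0]]
```

>>> send_rows([
  {"x":-0.002,"y":0,"z":0.003,"spin":0,"claw":0.1},
  {"x":-0.002,"y":0,"z":0.003,"spin":0,"claw":0.1},
  {"x":-0.002,"y":0,"z":0.003,"spin":0,"claw":0.1},
  {"x":-0.002,"y":0,"z":0.003,"spin":0,"claw":0.1},
  {"x":-0.002,"y":0,"z":0.003,"spin":0,"claw":0.1},
  {"x":-0.002,"y":0,"z":0.003,"spin":0,"claw":0.1},
  {"x":-0.002,"y":0,"z":0.003,"spin":0,"claw":0.1},
  {"x":-0.002,"y":0,"z":0.003,"spin":0,"claw":0.1},
], squeeze=12)

```text
time_s: 3.53
tcp_pos: [0.6315, -0.1169, 0.0416]
ee_rot: [-3.141, 0.0, 0.342]
ft_force: [-0.8, 0.7, -0.8]
opening: 0.26
```

```bash
cat > arc1.py <<'E'
from plant import *
from h import *
s=read_state();print(s["tcp_pos"],s["ee_rot"],s["time_s"],s["opening"],s["ft_force"])
A=s["tcp_pos"][:2];v=A-P;a0=np.arctan2(v[1],v[0]);d=P-O;a1=np.arctan2(d[1],d[0])+np.pi
r=np.linalg.norm(v);print(r,a0,a1)
a=np.linspace(a0,a1,25)
rr=np.linspace(r,.12,25)[:,None]
pts=np.c_[P+rr*np.c_[np.cos(a),np.sin(a)],np.full(25,s["tcp_pos"][2])]
print(tool(pts,s).round(3)[:,:2].tolist())
E
python3 arc1.py
```

```text
[ 0.63154342 -0.11688698  0.04155822] [-3.14127373e+00  4.55718312e-04  3.41855459e-01] 3.5333 0.25952691398358874 [-0.75186396  0.73071633 -0.78793713]
0.1213404331069173 -0.7407657576021212 1.733307067923492
[[0.0, 0.0], [0.011, -0.006], [0.021, -0.014], [0.03, -0.023], [0.038, -0.032], [0.045, -0.042], [0.051, -0.053], [0.056, -0.064], [0.06, -0.076], [0.062, -0.089], [0.064, -0.101], [0.064, -0.113], [0.062, -0.126], [0.06, -0.138], [0.056, -0.15], [0.051, -0.161], [0.045, -0.172], [0.037, -0.182], [0.029, -0.191], [0.02, -0.2], [0.01, -0.207], [-0.001, -0.213], [-0.012, -0.218], [-0.023, -0.222], [-0.036, -0.225]]
```

Gripped, with the opening at 0.26 (24 mm). I'll fold the outer leaf along the first part of the arc.

>>> send_rows([
  {"x":0.005,"y":-0.003,"z":0,"spin":0,"claw":0.1},
  {"x":0.011,"y":-0.006,"z":0,"spin":0,"claw":0.1},
  {"x":0.021,"y":-0.014,"z":0,"spin":0,"claw":0.1},
  {"x":0.03,"y":-0.023,"z":0,"spin":0,"claw":0.1},
  {"x":0.038,"y":-0.032,"z":0,"spin":0,"claw":0.1},
  {"x":0.045,"y":-0.042,"z":0,"spin":0,"claw":0.1},
  {"x":0.051,"y":-0.053,"z":0,"spin":0,"claw":0.1},
  {"x":0.056,"y":-0.064,"z":0,"spin":0,"claw":0.1},
  {"x":0.06,"y":-0.076,"z":0,"spin":0,"claw":0.1},
  {"x":0.062,"y":-0.089,"z":0,"spin":0,"claw":0.1},
  {"x":0.064,"y":-0.101,"z":0,"spin":0,"claw":0.1},
  {"x":0.064,"y":-0.113,"z":0,"spin":0,"claw":0.1},
  {"x":0.062,"y":-0.126,"z":0,"spin":0,"claw":0.1},
  {"x":0.062,"y":-0.126,"z":0,"spin":0,"claw":0.1},
])

```text
time_s: 4.7
tcp_pos: [0.646, 0.0267, 0.0417]
ee_rot: [-3.139, 0.001, 0.345]
ft_force: [2.0, 2.9, -2.5]
opening: 0.257
```

```bash
python3 arc1.py; python3 - <<'E'
from plant import *
from h import *
c=read_camera("scene")
cv2.imwrite("pics/s2.png",c["color"][:,:,::-1])
c=read_camera("top")
cv2.imwrite("pics/t2.png",c["color"][:,:,::-1])
E
```

```text
[0.64600096 0.02668262 0.04169083] [-3.13904777e+00  8.98523766e-04  3.45438100e-01] 4.7 0.25715302723842687 [ 1.96722026  2.92179008 -2.46776111]
0.12091709678506604 0.5353280406014407 1.733307067923492
[[0.0, 0.0], [-0.001, -0.006], [-0.003, -0.012], [-0.005, -0.017], [-0.007, -0.023], [-0.009, -0.029], [-0.012, -0.034], [-0.015, -0.039], [-0.018, -0.044], [-0.022, -0.049], [-0.026, -0.054], [-0.03, -0.058], [-0.034, -0.063], [-0.038, -0.067], [-0.043, -0.071], [-0.048, -0.074], [-0.053, -0.078], [-0.058, -0.081], [-0.063, -0.084], [-0.068, -0.086], [-0.074, -0.089], [-0.08, -0.091], [-0.085, -0.092], [-0.091, -0.094], [-0.097, -0.095]]
```

View pics/s2.png

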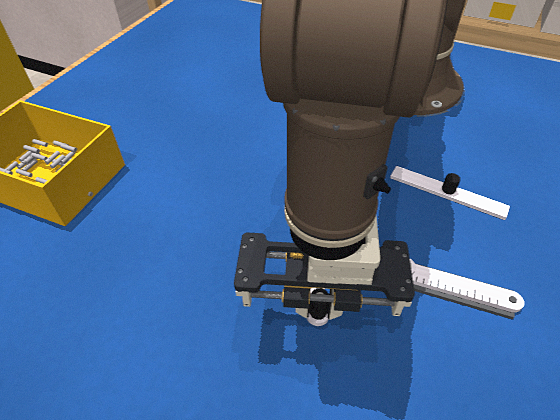

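View pics/t2.png

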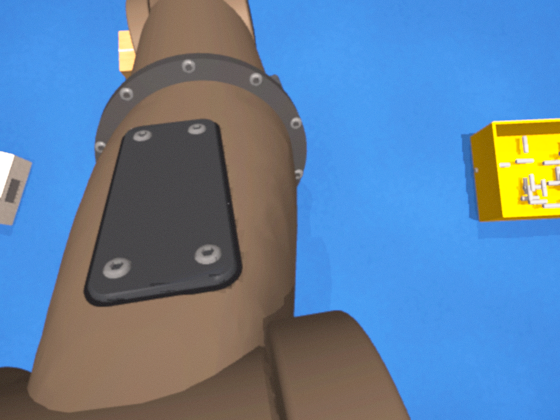

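The gripper has the knob, at about (320,305) in the scene view, and forces are small. Continuing to the stop.

>>> send_rows([
  {"x":-0.003,"y":-0.012,"z":0,"spin":0,"claw":0.1},
  {"x":-0.007,"y":-0.023,"z":0,"spin":0,"claw":0.1},
  {"x":-0.012,"y":-0.034,"z":0,"spin":0,"claw":0.1},
  {"x":-0.018,"y":-0.044,"z":0,"spin":0,"claw":0.1},
  {"x":-0.026,"y":-0.054,"z":0,"spin":0,"claw":0.1},
  {"x":-0.034,"y":-0.063,"z":0,"spin":0,"claw":0.1},
  {"x":-0.043,"y":-0.071,"z":0,"spin":0,"claw":0.1},
  {"x":-0.053,"y":-0.078,"z":0,"spin":0,"claw":0.1},
  {"x":-0.063,"y":-0.084,"z":0,"spin":0,"claw":0.1},
  {"x":-0.074,"y":-0.089,"z":0,"spin":0,"claw":0.1},
  {"x":-0.085,"y":-0.092,"z":0,"spin":0,"claw":0.1},
  {"x":-0.091,"y":-0.094,"z":0,"spin":0,"claw":0.1},
  {"x":-0.097,"y":-0.095,"z":0,"spin":0,"claw":0.1},
  {"x":-0.097,"y":-0.095,"z":0,"spin":0,"claw":0.1},
])

```text
time_s: 5.97
tcp_pos: [0.5227, 0.0831, 0.0419]
ee_rot: [-3.138, -0.001, 0.345]
ft_force: [-1.2, 12.3, -6.6]
opening: 0.257
```

```bash
python3 arc1.py; python3 - <<'E'
from plant import *
from h import *
c=read_camera("wrist")
cv2.imwrite("pics/w3.png",c["color"][:,:,::-1])
c=read_camera("scene")
cv2.imwrite("pics/s3.png",c["color"][:,:,::-1])
E
```

```text
[0.52273683 0.0831246  0.04188126] [-3.13835082e+00 -7.53247668e-04  3.45144235e-01] 5.9667 0.25719161695048287 [-1.16914249 12.28565246 -6.59590445]
0.11968496647071673 1.7324483773205261 1.733307067923492
[[0.0, 0.0], [-0.0, -0.0], [-0.0, -0.0], [-0.0, -0.0], [-0.0, -0.0], [-0.0, -0.0], [-0.0, -0.0], [-0.0, -0.0], [-0.0, -0.0], [-0.0, -0.0], [-0.0, -0.0], [-0.0, -0.0], [-0.0, -0.0], [-0.0, -0.0], [-0.0, -0.0], [-0.0, -0.0], [-0.0, -0.0], [-0.0, -0.0], [-0.0, -0.0], [-0.0, -0.0], [-0.0, -0.0], [-0.0, -0.0], [-0.0, -0.0], [-0.0, -0.0], [-0.0, -0.0]]
```

View pics/s3.png

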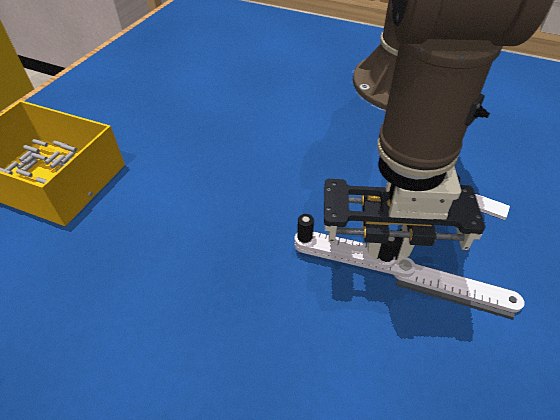

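View pics/w3.png

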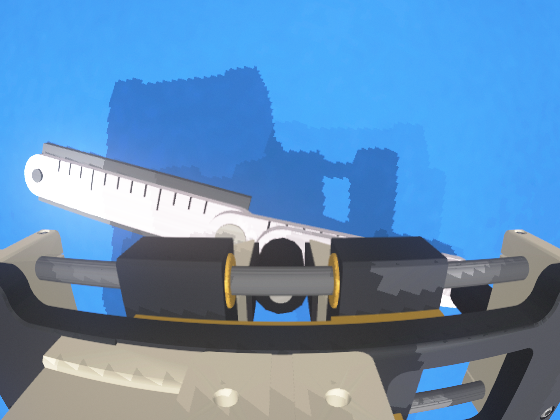

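The outer leaf looks folded. I'll nudge a few millimetres further to feel for the stop.

>>> send_rows([
  {"x":-0.002,"y":-0.002,"z":0,"spin":0,"claw":0.1},
  {"x":-0.004,"y":-0.002,"z":0,"spin":0,"claw":0.1},
  {"x":-0.004,"y":-0.002,"z":0,"spin":0,"claw":0.1},
])

```text
time_s: 6.32
tcp_pos: [0.5216, 0.083, 0.0423]
ee_rot: [-3.14, -0.005, 0.344]
ft_force: [8.1, 9.0, -10.2]
opening: 0.258
```

```bash
cat > chk.py <<'E'
from plant import *
from h import *
import sys,pickle
c=read_camera("scene");pickle.dump(c,open("s.pkl","wb"))
cv2.imwrite(f"pics/{sys.argv[1]}.png",c["color"][:,:,::-1])
s=read_state();print(s["tcp_pos"],s["ft_force"],s["time_s"])
for k in knobs(c): print(k)
E
python3 chk.py s4
```

```text
[0.52159309 0.08296436 0.0423083 ] [ 7.51602477  9.33006127 -9.32620073] 6.3667
(np.int32(245), array([385.5,  59.2]), array([ 0.0613, -0.0466,  0.073 ]), array([ 0.0396, -0.0531,  0.0735]), array([ 0.002, -0.083,  0.062]), array([ 0.078, -0.023,  0.085]))
(np.int32(178), array([  9.2, 117.9]), array([ 0.537 , -0.6094,  0.0762]), array([ 0.53025, -0.6087 ,  0.0735 ]), array([ 0.502, -0.612,  0.062]), array([ 0.559, -0.605,  0.085]))
(np.int32(62), array([ 93. , 148.4]), array([ 0.5422, -0.4131,  0.0783]), array([ 0.54225, -0.41275,  0.07645]), array([ 0.52 , -0.415,  0.068]), array([ 0.564, -0.411,  0.085]))
(np.int32(273), array([ 62.3, 179. ]), array([ 0.6172, -0.4105,  0.0747]), array([ 0.61045, -0.41015,  0.0736 ]), array([ 0.57 , -0.414,  0.062]), array([ 0.651, -0.407,  0.085]))
(np.int32(249), array([305.5, 222.4]), array([ 0.5439, -0.034 ,  0.0746]), array([ 0.5399 , -0.03515,  0.0701 ]), array([ 0.528, -0.047,  0.062]), array([ 0.552, -0.024,  0.078]))
(np.int32(459), array([391.8, 244.2]), array([0.5287, 0.0883, 0.0734]), array([0.5291, 0.0852, 0.0734]), array([0.514, 0.056, 0.062]), array([0.544, 0.115, 0.085]))
```

Force rose to about 8 N along x, so the stop is reached. I'll release, lift and go over to the pin knob.

>>> send_rows([
  {"x":0.002,"y":0.001,"z":0,"spin":0,"claw":0.65},
  {"x":0.002,"y":0.001,"z":0,"spin":0,"claw":0.65},
  {"x":0.002,"y":0.001,"z":0,"spin":0,"claw":0.65},
  {"x":0.002,"y":0.001,"z":0,"spin":0,"claw":0.65},
  {"x":0.002,"y":0.001,"z":0,"spin":0,"claw":0.65},
  {"x":0.002,"y":0.001,"z":0,"spin":0,"claw":0.65},
  {"x":0.002,"y":0.001,"z":0,"spin":0,"claw":0.65},
  {"x":0.002,"y":0.001,"z":0,"spin":0,"claw":0.65},
  {"x":0.002,"y":0.001,"z":-0.02,"spin":0,"claw":0.65},
  {"x":0.002,"y":0.001,"z":-0.045,"spin":0,"claw":0.65},
  {"x":0.002,"y":0.001,"z":-0.07,"spin":0,"claw":0.65},
  {"x":0.002,"y":0.001,"z":-0.08,"spin":0,"claw":0.65},
  {"x":0.002,"y":0.001,"z":-0.08,"spin":0,"claw":0.65},
])

```text
time_s: 7.45
tcp_pos: [0.5242, 0.08, 0.1241]
ee_rot: [3.141, -0.004, 0.341]
ft_force: [-0.2, 0.3, 0.4]
opening: 0.651
```

```bash
python3 chk.py s5; python3 - <<'E'
from plant import *
from h import *
s=read_state();print(s["opening"],s["ee_rot"])
print(tool([[.538,-.0357,.042]],s).round(4))
E
```

```text
[0.52322065 0.07975808 0.12245757] [-0.61631684 -0.43531002 -0.69854282] 7.5
(np.int32(187), array([383.6,  58.1]), array([ 0.0558, -0.052 ,  0.0725]), array([ 0.0409 , -0.05825,  0.0733 ]), array([ 0.003, -0.083,  0.062]), array([ 0.079, -0.033,  0.085]))
(np.int32(259), array([ 10.5, 117.7]), array([ 0.5338, -0.6095,  0.0749]), array([ 0.5327 , -0.60915,  0.07355]), array([ 0.503, -0.613,  0.062]), array([ 0.563, -0.606,  0.085]))
(np.int32(527), array([ 70.3, 171.5]), array([ 0.6018, -0.4111,  0.0749]), array([ 0.58295, -0.41155,  0.0735 ]), array([ 0.516, -0.415,  0.062]), array([ 0.65 , -0.408,  0.085]))
(np.int32(18), array([ 86.4, 157.1]), array([ 0.56  , -0.4122,  0.0737]), array([ 0.5608 , -0.41265,  0.07365]), array([ 0.556, -0.415,  0.067]), array([ 0.566, -0.411,  0.08 ]))
(np.int32(246), array([305.5, 222.3]), array([ 0.5437, -0.0342,  0.0746]), array([ 0.54   , -0.0349 ,  0.07015]), array([ 0.528, -0.046,  0.062]), array([ 0.552, -0.023,  0.078]))
(np.int32(272), array([389.7, 241.3]), array([0.5285, 0.0836, 0.0747]), array([0.5245 , 0.08355, 0.07035]), array([0.512, 0.072, 0.062]), array([0.537, 0.095, 0.078]))
0.6503646690361993 [ 3.14119210e+00 -2.24562737e-03  3.41475361e-01]
[[-0.0249  0.1137  0.0804]]
```

View pics/s5.png

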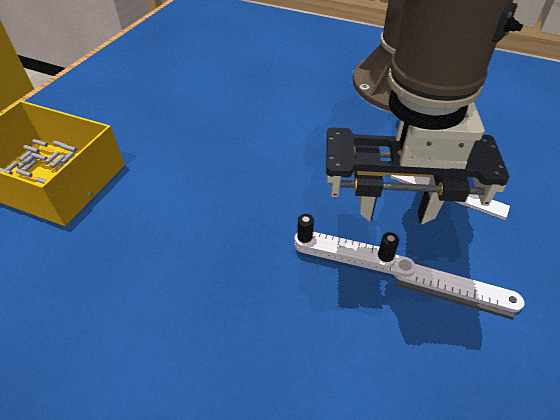

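Both knobs are in line, with the outer leaf about 3.14 relative to the inner by knob positions. In the picture the pin knob is at (305,222) and the end knob at (389,241). Moving to the pin knob.

>>> send_rows([
  {"x":-0.003,"y":0.012,"z":0,"spin":0,"claw":0.65},
  {"x":-0.009,"y":0.04,"z":0,"spin":0,"claw":0.65},
  {"x":-0.016,"y":0.075,"z":0,"spin":0,"claw":0.65},
  {"x":-0.022,"y":0.1,"z":0,"spin":0,"claw":0.65},
  {"x":-0.025,"y":0.113,"z":0.005,"spin":0,"claw":0.65},
  {"x":-0.025,"y":0.114,"z":0.02,"spin":0,"claw":0.65},
  {"x":-0.025,"y":0.114,"z":0.045,"spin":0,"claw":0.65},
  {"x":-0.025,"y":0.114,"z":0.07,"spin":0,"claw":0.65},
  {"x":-0.025,"y":0.114,"z":0.08,"spin":0,"claw":0.65},
  {"x":-0.025,"y":0.114,"z":0.08,"spin":0,"claw":0.1},
  {"x":-0.025,"y":0.114,"z":0.08,"spin":0,"claw":0.1},
  {"x":-0.025,"y":0.114,"z":0.08,"spin":0,"claw":0.1},
  {"x":-0.025,"y":0.114,"z":0.08,"spin":0,"claw":0.1},
  {"x":-0.025,"y":0.114,"z":0.08,"spin":0,"claw":0.1},
  {"x":-0.025,"y":0.114,"z":0.08,"spin":0,"claw":0.1},
  {"x":-0.025,"y":0.114,"z":0.08,"spin":0,"claw":0.1},
  {"x":-0.025,"y":0.114,"z":0.08,"spin":0,"claw":0.1},
  {"x":-0.025,"y":0.114,"z":0.08,"spin":0,"claw":0.1},
  {"x":-0.025,"y":0.114,"z":0.08,"spin":0,"claw":0.1},
  {"x":-0.025,"y":0.114,"z":0.08,"spin":0,"claw":0.1},
], squeeze=22)

```text
time_s: 9.17
tcp_pos: [0.5377, -0.0358, 0.0425]
ee_rot: [3.141, -0.001, 0.342]
ft_force: [-0.8, 1.2, 7.1]
opening: 0.257
```

```bash
cat > arc2.py <<'E'
from plant import *
from h import *
s=read_state();print(s["tcp_pos"],s["ee_rot"],s["time_s"],s["opening"],s["ft_force"])
A=s["tcp_pos"][:2];v=A-O;a0=np.arctan2(v[1],v[0])
a1=np.arctan2(.264-O[1],.5080-O[0])
r=np.linalg.norm(v);print(r,a0,a1)
n=int(np.ceil((a1-a0)*.15/.012))+1
a=np.linspace(a0,a1,n)
rr=np.linspace(r,.15,n)[:,None]
pts=np.c_[O+rr*np.c_[np.cos(a),np.sin(a)],np.full(n,.042)]
print(tool(pts,s).round(3)[:,:2].tolist())
E
python3 arc2.py;python3 chk.py s6
```

```text
[ 0.5376655  -0.03577351  0.0424884 ] [ 3.14136101e+00 -1.20911220e-03  3.42022704e-01] 9.1667 0.25724635173982974 [-0.78328086  1.18820092  7.08552815]
0.14969748024130453 -1.4376994193036763 1.635435345296409
[[-0.0, -0.0], [0.012, 0.002], [0.023, 0.003], [0.035, 0.003], [0.047, 0.002], [0.059, 0.001], [0.07, -0.002], [0.081, -0.005], [0.092, -0.01], [0.103, -0.015], [0.113, -0.021], [0.123, -0.028], [0.132, -0.035], [0.14, -0.044], [0.148, -0.053], [0.155, -0.062], [0.161, -0.072], [0.167, -0.083], [0.171, -0.093], [0.175, -0.105], [0.178, -0.116], [0.18, -0.128], [0.181, -0.14], [0.181, -0.151], [0.18, -0.163], [0.178, -0.175], [0.176, -0.186], [0.172, -0.198], [0.168, -0.208], [0.162, -0.219], [0.156, -0.229], [0.149, -0.239], [0.142, -0.248], [0.133, -0.256], [0.124, -0.264], [0.115, -0.271], [0.105, -0.277], [0.094, -0.282], [0.083, -0.287], [0.072, -0.291]]
[ 0.53765819 -0.03575174  0.04247989] [-1.58040836  1.54524794  6.87456414] 9.2167
(np.int32(831), array([411.3,  65.9]), array([0.0691, 0.0105, 0.0732]), array([0.04215, 0.0002 , 0.0735 ]), array([ 0.002, -0.083,  0.062]), array([0.083, 0.083, 0.085]))
(np.int32(66), array([  5.3, 120.3]), array([ 0.5425, -0.6091,  0.0764]), array([ 0.54365, -0.60865,  0.0733 ]), array([ 0.531, -0.611,  0.062]), array([ 0.556, -0.606,  0.084]))
(np.int32(24), array([ 70.8, 168.8]), array([ 0.5966, -0.4111,  0.0783]), array([ 0.59445, -0.41125,  0.0772 ]), array([ 0.587, -0.413,  0.071]), array([ 0.602, -0.41 ,  0.083]))
(np.int32(482), array([305.2, 224.6]), array([ 0.5449, -0.0335,  0.074 ]), array([ 0.5455 , -0.0323 ,  0.07325]), array([ 0.53 , -0.06 ,  0.062]), array([ 0.561, -0.004,  0.084]))
(np.int32(279), array([389.8, 241.4]), array([0.5283, 0.0838, 0.0747]), array([0.5243 , 0.08355, 0.0697 ]), array([0.512, 0.072, 0.062]), array([0.536, 0.095, 0.077]))
```

View pics/s6.png

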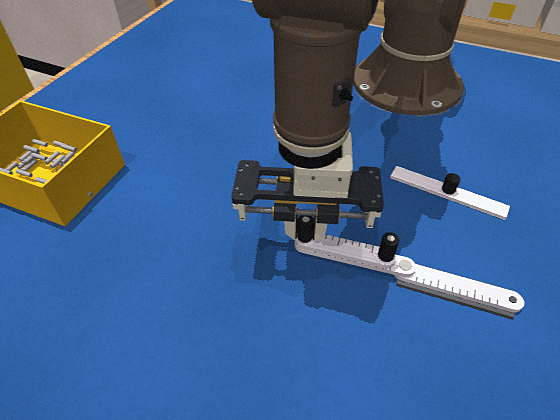

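The pin knob at (305,225) is gripped and the end knob hasn't moved. Swinging the first half.

>>> send_rows([
  {"x":0.006,"y":0.001,"z":0,"spin":0,"claw":0.1},
  {"x":0.012,"y":0.002,"z":0,"spin":0,"claw":0.1},
  {"x":0.023,"y":0.003,"z":0,"spin":0,"claw":0.1},
  {"x":0.035,"y":0.003,"z":0,"spin":0,"claw":0.1},
  {"x":0.047,"y":0.002,"z":0,"spin":0,"claw":0.1},
  {"x":0.059,"y":0.001,"z":0,"spin":0,"claw":0.1},
  {"x":0.07,"y":-0.002,"z":0,"spin":0,"claw":0.1},
  {"x":0.081,"y":-0.005,"z":0,"spin":0,"claw":0.1},
  {"x":0.092,"y":-0.01,"z":0,"spin":0,"claw":0.1},
  {"x":0.103,"y":-0.015,"z":0,"spin":0,"claw":0.1},
  {"x":0.113,"y":-0.021,"z":0,"spin":0,"claw":0.1},
  {"x":0.123,"y":-0.028,"z":0,"spin":0,"claw":0.1},
  {"x":0.132,"y":-0.035,"z":0,"spin":0,"claw":0.1},
  {"x":0.14,"y":-0.044,"z":0,"spin":0,"claw":0.1},
  {"x":0.148,"y":-0.053,"z":0,"spin":0,"claw":0.1},
  {"x":0.155,"y":-0.062,"z":0,"spin":0,"claw":0.1},
  {"x":0.161,"y":-0.072,"z":0,"spin":0,"claw":0.1},
  {"x":0.167,"y":-0.083,"z":0,"spin":0,"claw":0.1},
  {"x":0.167,"y":-0.083,"z":0,"spin":0,"claw":0.1},
])

```text
time_s: 10.8
tcp_pos: [0.6676, 0.1011, 0.0426]
ee_rot: [-3.141, -0.002, 0.344]
ft_force: [0.5, 3.2, 4.5]
opening: 0.255
```

```bash
python3 arc2.py;python3 chk.py s7
```

```text
[0.66755289 0.10107056 0.04262613] [-3.14076569e+00 -2.32604518e-03  3.44185551e-01] 10.8 0.2554401526836139 [0.46491329 3.21233548 4.53128873]
0.1501960593514675 -0.07683815890584479 1.635435345296409
[[-0.0, 0.0], [0.004, -0.011], [0.008, -0.022], [0.01, -0.033], [0.012, -0.045], [0.013, -0.057], [0.013, -0.068], [0.012, -0.08], [0.01, -0.091], [0.007, -0.103], [0.004, -0.114], [-0.001, -0.125], [-0.006, -0.135], [-0.012, -0.145], [-0.019, -0.154], [-0.027, -0.163], [-0.035, -0.172], [-0.044, -0.179], [-0.053, -0.186], [-0.063, -0.192], [-0.074, -0.197], [-0.085, -0.202], [-0.096, -0.206]]
[0.66749151 0.10028917 0.04256747] [-0.40712765  3.31957374  5.28499152] 10.85
(np.int32(88), array([377.8, 332.8]), array([0.6647, 0.1044, 0.076 ]), array([0.66385, 0.10445, 0.07725]), array([0.658, 0.096, 0.072]), array([0.67 , 0.113, 0.083]))
(np.int32(64), array([375. , 346.5]), array([0.6789, 0.1064, 0.0695]), array([0.6765 , 0.1068 , 0.06925]), array([0.672, 0.101, 0.062]), array([0.681, 0.113, 0.076]))
(np.int32(73), array([389. , 347.7]), array([0.6732, 0.1214, 0.0691]), array([0.67335, 0.12165, 0.0702 ]), array([0.671, 0.114, 0.062]), array([0.676, 0.129, 0.078]))
```

View pics/s7.png

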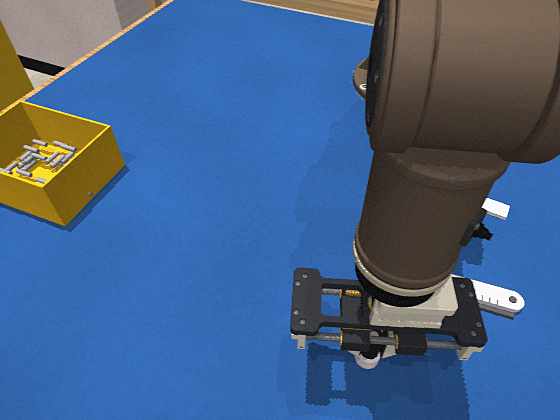

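The leaf is halfway round, with the knob at (375,345) and small forces. Swinging the rest.

>>> send_rows([
  {"x":0.002,"y":-0.005,"z":0,"spin":0,"claw":0.1},
  {"x":0.004,"y":-0.011,"z":0,"spin":0,"claw":0.1},
  {"x":0.01,"y":-0.033,"z":0,"spin":0,"claw":0.1},
  {"x":0.012,"y":-0.045,"z":0,"spin":0,"claw":0.1},
  {"x":0.013,"y":-0.057,"z":0,"spin":0,"claw":0.1},
  {"x":0.013,"y":-0.068,"z":0,"spin":0,"claw":0.1},
  {"x":0.012,"y":-0.08,"z":0,"spin":0,"claw":0.1},
  {"x":0.01,"y":-0.091,"z":0,"spin":0,"claw":0.1},
  {"x":0.007,"y":-0.103,"z":0,"spin":0,"claw":0.1},
  {"x":0.004,"y":-0.114,"z":0,"spin":0,"claw":0.1},
  {"x":-0.001,"y":-0.125,"z":0,"spin":0,"claw":0.1},
  {"x":-0.006,"y":-0.135,"z":0,"spin":0,"claw":0.1},
  {"x":-0.012,"y":-0.145,"z":0,"spin":0,"claw":0.1},
  {"x":-0.019,"y":-0.154,"z":0,"spin":0,"claw":0.1},
  {"x":-0.027,"y":-0.163,"z":0,"spin":0,"claw":0.1},
  {"x":-0.035,"y":-0.172,"z":0,"spin":0,"claw":0.1},
  {"x":-0.044,"y":-0.179,"z":0,"spin":0,"claw":0.1},
  {"x":-0.053,"y":-0.186,"z":0,"spin":0,"claw":0.1},
  {"x":-0.063,"y":-0.192,"z":0,"spin":0,"claw":0.1},
  {"x":-0.063,"y":-0.192,"z":0,"spin":0,"claw":0.1},
])

```text
time_s: 12.52
tcp_pos: [0.5412, 0.2611, 0.0426]
ee_rot: [-3.139, -0.001, 0.345]
ft_force: [-0.5, 7.6, 7.3]
opening: 0.257
```

```bash
python3 arc2.py;python3 chk.py s8
```

```text
[0.54116484 0.2611198  0.0425823 ] [-3.13873836e+00 -1.44990903e-03  3.45147257e-01] 12.5167 0.257468799557024 [-0.53468551  7.55296546  7.26925116]
0.15034642191863995 1.4147571829215833 1.635435345296409
[[-0.0, 0.0], [-0.01, -0.005], [-0.02, -0.009], [-0.031, -0.012]]
[0.54163575 0.26106623 0.04256258] [-0.92535825  6.68220893  5.93155089] 12.5667
(np.int32(832), array([411.3,  65.8]), array([0.0682, 0.0097, 0.073 ]), array([ 0.0405, -0.0005,  0.0735]), array([ 0.   , -0.085,  0.062]), array([0.081, 0.084, 0.085]))
(np.int32(360), array([ 11.6, 117.7]), array([ 0.5307, -0.6094,  0.073 ]), array([ 0.53285, -0.6093 ,  0.0735 ]), array([ 0.502, -0.613,  0.062]), array([ 0.564, -0.605,  0.085]))
(np.int32(1016), array([ 79. , 164.1]), array([ 0.5797, -0.4117,  0.0738]), array([ 0.5712, -0.4118,  0.0735]), array([ 0.491, -0.416,  0.062]), array([ 0.651, -0.407,  0.085]))
(np.int32(299), array([432.9, 256. ]), array([0.5292, 0.1421, 0.0747]), array([0.5249, 0.1426, 0.0699]), array([0.513, 0.131, 0.062]), array([0.537, 0.154, 0.078]))
(np.int32(179), array([512.7, 304.4]), array([0.5594, 0.2414, 0.0676]), array([0.55595, 0.2523 , 0.0732 ]), array([0.548, 0.233, 0.062]), array([0.564, 0.272, 0.084]))
(np.int32(152), array([548.1, 306.1]), array([0.5463, 0.284 , 0.0726]), array([0.54555, 0.2835 , 0.0734 ]), array([0.542, 0.274, 0.062]), array([0.549, 0.293, 0.085]))
```

View pics/s8.png

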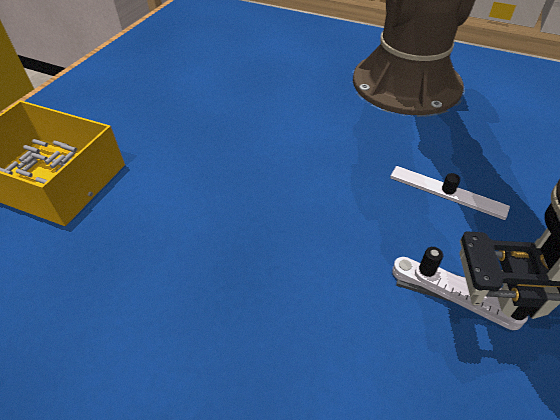

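>>> send_rows([
  {"x":-0.005,"y":-0.003,"z":0,"spin":0,"claw":0.1},
  {"x":-0.01,"y":-0.005,"z":0,"spin":0,"claw":0.1},
  {"x":-0.02,"y":-0.01,"z":0,"spin":0,"claw":0.1},
  {"x":-0.027,"y":-0.012,"z":0,"spin":0,"claw":0.1},
  {"x":-0.031,"y":-0.013,"z":0,"spin":0,"claw":0.1},
  {"x":-0.034,"y":-0.014,"z":0,"spin":0,"claw":0.1},
  {"x":-0.034,"y":-0.014,"z":0,"spin":0,"claw":0.1},
  {"x":-0.034,"y":-0.014,"z":0,"spin":0,"claw":0.1},
])

```text
time_s: 13.23
tcp_pos: [0.5067, 0.2625, 0.0426]
ee_rot: [-3.139, -0.003, 0.344]
ft_force: [1.3, 7.8, 5.0]
opening: 0.257
```

```bash
python3 arc2.py;python3 chk.py s9
```

```text
[0.50673638 0.26251274 0.04259397] [-3.1387914  -0.00346971  0.34368213] 13.2333 0.25717821547337866 [1.31210148 7.77581478 4.96571276]
0.1503204314590894 1.6444631735775705 1.635435345296409
[[-0.0, 0.0]]
[0.50669699 0.26246218 0.04257889] [1.12936306 7.39480894 4.95240613] 13.2833
(np.int32(823), array([411.1,  65.8]), array([0.0687, 0.0099, 0.073 ]), array([0.04075, 0.00035, 0.0735 ]), array([ 0.   , -0.082,  0.062]), array([0.081, 0.083, 0.085]))
(np.int32(357), array([ 11.6, 117.7]), array([ 0.5309, -0.6093,  0.0731]), array([ 0.533  , -0.60945,  0.0735 ]), array([ 0.501, -0.613,  0.062]), array([ 0.565, -0.606,  0.085]))
(np.int32(1012), array([ 79. , 164.1]), array([ 0.5797, -0.4118,  0.0736]), array([ 0.5702 , -0.41255,  0.0735 ]), array([ 0.49 , -0.418,  0.062]), array([ 0.65 , -0.408,  0.085]))
(np.int32(296), array([434.2, 252.1]), array([0.5217, 0.1426, 0.0745]), array([0.5175 , 0.1429 , 0.06965]), array([0.505, 0.131, 0.062]), array([0.53 , 0.154, 0.077]))
(np.int32(418), array([529.9, 282.7]), array([0.5184, 0.2634, 0.0703]), array([0.5193 , 0.26275, 0.07345]), array([0.509, 0.232, 0.062]), array([0.53 , 0.293, 0.085]))
```

View pics/s9.png

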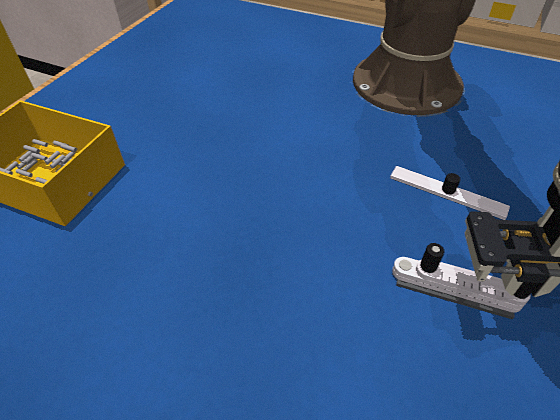

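>>> send_rows([
  {"x":-0.002,"y":-0.001,"z":0,"spin":0,"claw":0.1},
  {"x":-0.004,"y":-0.001,"z":0,"spin":0,"claw":0.1},
  {"x":-0.004,"y":-0.001,"z":0,"spin":0,"claw":0.1},
])

```text
time_s: 13.53
tcp_pos: [0.5063, 0.2624, 0.0429]
ee_rot: [-3.139, -0.01, 0.342]
ft_force: [14.3, 8.1, -7.0]
opening: 0.255
```

The stop is reached: x force is 14 N and the position barely moved. Releasing and lifting clear.

>>> send_rows([
  {"x":0.002,"y":0.001,"z":0,"spin":0,"claw":0.2},
  {"x":0.003,"y":0.001,"z":0,"spin":0,"claw":0.65},
  {"x":0.003,"y":0.001,"z":0,"spin":0,"claw":0.65},
  {"x":0.003,"y":0.001,"z":0,"spin":0,"claw":0.65},
  {"x":0.003,"y":0.001,"z":0,"spin":0,"claw":0.65},
  {"x":0.003,"y":0.001,"z":0,"spin":0,"claw":0.65},
  {"x":0.003,"y":0.001,"z":0,"spin":0,"claw":0.65},
  {"x":0.003,"y":0.001,"z":0,"spin":0,"claw":0.65},
  {"x":0.003,"y":0.001,"z":0,"spin":0,"claw":0.65},
  {"x":0.003,"y":0.001,"z":-0.03,"spin":0,"claw":0.65},
  {"x":0.003,"y":0.001,"z":-0.06,"spin":0,"claw":0.65},
  {"x":0.003,"y":0.001,"z":-0.09,"spin":0,"claw":0.65},
  {"x":-0.02,"y":0.02,"z":-0.12,"spin":0,"claw":0.65},
  {"x":-0.055,"y":0.04,"z":-0.14,"spin":0,"claw":0.65},
  {"x":-0.09,"y":0.06,"z":-0.15,"spin":0,"claw":0.65},
  {"x":-0.12,"y":0.08,"z":-0.15,"spin":0,"claw":0.65},
  {"x":-0.13,"y":0.1,"z":-0.15,"spin":0,"claw":0.65},
  {"x":-0.13,"y":0.1,"z":-0.15,"spin":0,"claw":0.65},
])

```text
time_s: 15.03
tcp_pos: [0.4115, 0.1167, 0.1921]
ee_rot: [3.14, 0.001, 0.337]
ft_force: [0.3, -0.6, -0.1]
opening: 0.649
```

```bash
python3 chk.py s10; python3 - <<'E'
from plant import *
from h import *
c=read_camera("top");cv2.imwrite("pics/t10.png",c["color"][:,:,::-1])
for k in knobs(c): print(k)
E
```

```text
[0.41275313 0.11925523 0.19219799] [-0.59722534  0.44106756  1.05025384] 15.0833
(np.int32(221), array([385.1,  59.1]), array([ 0.0606, -0.0475,  0.073 ]), array([ 0.0396, -0.054 ,  0.0733]), array([ 0.001, -0.083,  0.062]), array([ 0.078, -0.025,  0.085]))
(np.int32(356), array([ 11.7, 117.6]), array([ 0.5308, -0.6093,  0.0732]), array([ 0.53235, -0.6096 ,  0.0735 ]), array([ 0.5  , -0.613,  0.062]), array([ 0.564, -0.606,  0.085]))
(np.int32(1008), array([ 78.6, 164.4]), array([ 0.5806, -0.4118,  0.0738]), array([ 0.57135, -0.4123 ,  0.0735 ]), array([ 0.491, -0.417,  0.062]), array([ 0.651, -0.408,  0.085]))
(np.int32(297), array([434.3, 252.3]), array([0.5221, 0.1427, 0.0747]), array([0.51785, 0.1429 , 0.07005]), array([0.506, 0.131, 0.062]), array([0.53 , 0.154, 0.078]))
(np.int32(353), array([529.2, 277.8]), array([0.5128, 0.261 , 0.0745]), array([0.50895, 0.2618 , 0.07   ]), array([0.497, 0.25 , 0.062]), array([0.521, 0.273, 0.078]))
(np.int32(19), array([488.5, 126.4]), array([ 0.6466, -0.4102,  0.0781]), array([ 0.643  , -0.4101 ,  0.07425]), array([ 0.637, -0.411,  0.066]), array([ 0.649, -0.409,  0.082]))
(np.int32(40), array([490., 141.]), array([ 0.6174, -0.4108,  0.0777]), array([ 0.62355, -0.41075,  0.07335]), array([ 0.609, -0.412,  0.063]), array([ 0.638, -0.409,  0.084]))
(np.int32(20), array([492.2, 153.4]), array([ 0.5966, -0.4121,  0.078 ]), array([ 0.5981 , -0.4121 ,  0.07675]), array([ 0.59 , -0.413,  0.071]), array([ 0.607, -0.411,  0.083]))
(np.int32(176), array([162.1, 207.6]), array([0.5142, 0.1409, 0.076 ]), array([0.5146 , 0.1419 , 0.07155]), array([0.503, 0.13 , 0.062]), array([0.526, 0.153, 0.081]))
(np.int32(185), array([ 90.3, 214.1]), array([0.5054, 0.2588, 0.0759]), array([0.5055 , 0.26125, 0.0716 ]), array([0.495, 0.25 , 0.062]), array([0.516, 0.273, 0.081]))
```

View pics/s10.png

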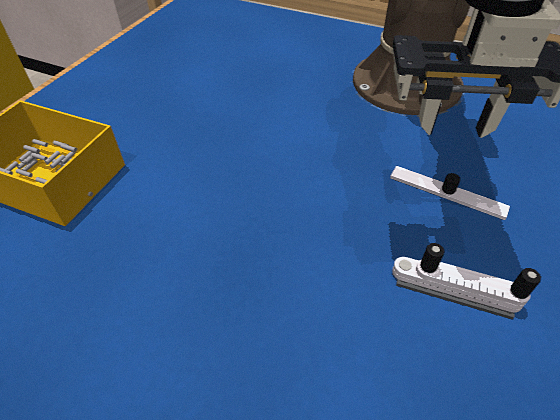

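View pics/t10.png

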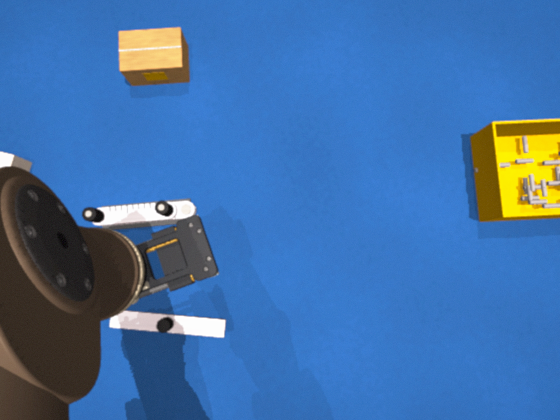

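```bash
python3 - <<'E'
from plant import *
s=read_state();print(s["time_s"],abs(s["dq"]).max(),s["ft_force"])
print(sign_off())
E
```

```text
15.1333 0.0285118930484956 [0.40013007 0.64340047 0.08258331]
the job is handed in; nothing more can be done
None
```

The gauge is folded away and the job is handed in at about 15 s of the 56 s allowed. I folded the outer leaf back over the inner one by its end knob. Then I swung both by the pin knob back over the fixed leaf. I took each fold to its stop, where the force rose by roughly 9–13 N with almost no movement, then released and lifted clear.

**Final position:** in the last pictures the leaves are stacked in line. By knob positions the outer leaf is within about 0.01 rad of the inner. The inner leaf lies at 1.645–1.653 rad, against about 1.635 rad estimated for the fixed leaf. I put that 0.01–0.02 rad gap down to the roughly 2 mm camera calibration.

**Surroundings:** the carton and the loose straightedge stayed where they were, and the gripper was touching nothing at hand-in. The highest force component I read was about 14 N.

**Two things to note:**
- My first move call was refused, because rows apparently need every field. Nothing moved.
- During the outer fold the pin knob drifted about 4 mm back towards straight, roughly 0.03 rad. The inner leaf stayed swung out past straight by about 0.07 rad.

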